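# Bring the red ink pot under the magnifier

## Task

Push a bare spoke of the ink carousel round with a fingertip until the pot with the red lid stands squarely at the white pointer; then push the blue arm of the magnifier round until its lens is centred over that pot. Push only: do not push on, lift or tip any pot, leave the other things on the table where they are, and finish with both at rest and the hand clear.

Things in the scene. Friction and masses are not known exactly. Their poses are not given: they have to be found in the camera images.
- pot_red: Small closed ink pot with a red lid, 34 mm in diameter and 30 mm tall; loose in one of the four holders of the carousel, its underside 34 mm and its top 64 mm above the table. Origin: centre of its underside.
- pot_green: The same pot with a green lid.
- pot_yellow: The same pot with a yellow lid.
- pot_blue: The same pot with a blue lid.
- carousel: Ink carousel, turns either way on an upright axis, no stop within a full turn; stays where left (0.07 N m friction). Origin: on the axis at table height. Four bare aluminium spokes, 16 mm wide, 26 to 42 mm above the table, along its +x, +y, -x, -y, out to 80 mm from the axis; each ends in a round grey pot holder, 46 mm across, rim 42 mm above the table, centred 105 mm from the axis.
- hub (a point): Point on the carousel's axis, 34 mm above the table, inside its dark hub (44 mm across, top 54 mm above the table). Between the spokes only the black plate of the fixed stand lies below, its top 10 mm above the table.
- mark (a point): Point 105 mm from the axis, 34 mm above the table, in line with the white pointer fixed on the rim of the black stand (round, 280 mm across); where the centre of a pot's underside lies when that pot stands at the pointer. On the stand's side towards the robot.
- pivot (a point): Upright pivot of the magnifier's swing arm, at mid-height of the arm (89 mm above the table), on top of a steel post 28 mm across and 150 mm from the mark; highest point 96 mm above the table.
- lens (a point): Centre of the magnifier's lens: a clear round lens in a black ring, 60 mm inside and 68 mm outside, 84 to 94 mm above the table, 150 mm from the pivot. A straight blue arm, 14 mm wide and from 82 to 96 mm above the table, runs from the pivot to the ring.
- loupe (a joint): Angle of the magnifier's arm about its upright pivot, rad: 0 when the lens is over the mark, growing anticlockwise seen from above, parked at 2.0 to 2.55; stops at -0.5 and 2.9. It stays where it is left (about 0.06 N m of friction).
- ink_bottle: Bystander: black ink bottle, 42 mm across, 130 mm tall. Origin: centre of its underside.
- tub: Bystander: white tub with a blue band, 84 mm across, 85 mm tall. Origin: centre of its underside.
- soap_bottle: Bystander: green soap bottle, 62 mm across, 160 mm tall. Origin: centre of its underside.
- tape_roll: Bystander: roll of paper tape lying flat, 90 mm across, 22 mm tall. Origin: centre of its underside.
- spatula: Bystander: wooden spatula lying flat, 19 x 150 x 5 mm. Origin: centre of its underside.
Things that resemble listed ones, but are neither listed nor needed, are in the scene too. Leave any orange look-alike of the pot_blue alone. Leave any pink look-alike of the pot_red alone.

How it is judged (in metres and radians):
On the way, in this order (a step that is already met when the one before it is completed fails the run):
1. the red pot stands at the pointer (within 12 mm), carousel at rest, before the lens is swung over it (horizontal distance between pot_red and mark below 0.012 m and angular speed of carousel below 0.1 rad/s), for 0.2 s.
2. the lens is centred over the red pot (within 12 mm), which is still at the pointer (horizontal distance between pot_red and mark below 0.012 m and horizontal distance between lens and pot_red below 0.012 m and velocity of joint loupe between -0.1 and 0.1 rad/s), for 0.2 s.
At the end, for the whole second after the job is handed in: The red pot stands at the pointer (centre within 12 mm of the mark) and the lens is centred over it (within 12 mm), both at rest, with all four pots upright in their holders (all of step 2 and angular speed of carousel below 0.1 rad/s and height (world z) of pot_red between 0.026 and 0.046 m and angle between each of pot_red, pot_green, pot_yellow, pot_blue's own z axis and vertical below 0.3 rad and height (world z) of pot_green between 0.026 and 0.046 m and height (world z) of pot_yellow between 0.026 and 0.046 m and height (world z) of pot_blue between 0.026 and 0.046 m); the robot touches nothing.
It fails at once if a pot is lifted, tipped or leaves its holder (not (height (world z) of pot_red between 0.026 and 0.046 m and angle between each of pot_red, pot_green, pot_yellow, pot_blue's own z axis and vertical below 0.3 rad and height (world z) of pot_green between 0.026 and 0.046 m and height (world z) of pot_yellow between 0.026 and 0.046 m and height (world z) of pot_blue between 0.026 and 0.046 m)).
It fails at once if a pot is pushed on directly (more than 3 N) (contact force between any of the fingers, the arm and pot_red above 3 N or contact force between any of the fingers, the arm and pot_green above 3 N or contact force between any of the fingers, the arm and pot_yellow above 3 N or contact force between any of the fingers, the arm and pot_blue above 3 N).
It fails at once if another thing on the table is displaced by more than 30 mm (distance of any of ink_bottle, tub, soap_bottle, tape_roll, spatula from where it was at the start of the episode above 0.03 m).
It also fails if it takes over 61 s, if anything falls off the work surface, if the arm or the gripper's body presses on something with over 40 N, if the wrist force passes 120 N, or if a joint passes its speed limit or range.

## Robot

A 6-joint arm with a two-finger parallel gripper is mounted at the origin on the work surface. World frame = base frame: x ahead of the robot, y to its left, z up, the work surface at z = 0. Lengths are in mm, angles in rad, forces in N, time in s.
With the tool pointing down it reaches from about 325 to 900 mm from the base axis. Payload 6.1 kg.
Tool frame: the origin (TCP) lies midway between the tips of the shut fingers; the grasp point (between the pads) lies 19 mm behind it (manip.hold_point_z is the distance from the TCP to the grasp point, in mm); z points along the fingers, x is the direction in which the jaws open and shut, and the axes are right-handed (so a half turn about z gives the same grasp; the last joint's range is limited). The gripper opens to 85 mm and grips with 20 to 120 N. Pads are 22 mm wide; open, the fingers measure 114 mm over their backs; the gripper's body (76 mm by 85 mm) begins 54 mm behind the grasp point. The pads swing forward as they close: fully open they stand 13 mm farther back than shut.
Start: joints at [1.175, 0.22, 1.526, -0, 1.395, -0.126], TCP at [166.585, 602.383, 231.3] pointing down, gripper open.
Joint ranges: [-2.98, 2.98], [-0.91, 2.08], [0.09, 2.57], [-1.24, 4.39], [0.2, 2.65], [-2.68, 2.68]. Speed limits (rad/s): [2.57, 2.57, 3.01, 3.14, 3.14, 3.14].

## Interface

Orientations are given as a unit quaternion [w, x, y, z].
In Python, from station import manip, optics gives the robot as it stands.
- The arm moves only by the tool step_arm, never from a script. Its argument "targets" is text: rows parted by semicolons, each of 7 numbers parted by spaces: the shift along the tool's x, y, z in cm, then the turn, a rotation vector about the tool's x, y, z in degrees, then the gripper's target within -1 to 1 (shut at 1, half-way at 0, fully open at -1). A call has 1 to 20 rows; each row is the pose to reach, as a shift and turn from the pose commanded when the call began, along the tool's axes at that moment; what a row does not reach only later rows make up. A row lasts 1/8 s, in which the tool goes at most 62.5 mm and 10.7 degrees, less where a joint would pass 70% of its speed; a pose out of reach is approached as far as the arm can. A call with a gripper value outside its range is refused whole. The fingers move at their own pace and stop on an object; the grip force is fixed at half the most. Time passes only in rows, so rows that repeat a pose let the fingers close. It gives the time, the measured TCP pose, the force and the opening at its end, in the units of the state.
- manip.read_state(): the state, without advancing time (a new reading comes with each control period).
- optics.grab_frame(name): name is "scene" or "top" or "wrist"; returns the picture (420x560x3 uint8, red, green, blue); there is no depth.
- optics.camera_info(name): a dict with "fx", "fy", "cx", "cy" (pixels), "dist_coeffs" ([k1, k2, p1, p2, k3] as OpenCV has them; the pictures are not rectified), "eye" and "rotation" of the camera in the world; the wrist camera has in their place "mount" (4x4, takes a point from camera to tool coordinates, whose origin is the TCP and whose axes are the tool frame's). Camera axes: x right, y down, z forward; pixel columns grow to the right and rows downward; lengths in mm; the calibration is good to about 2 mm. A picture is of the moment at which its call begins: read the wrist's pose just before it. camera_info takes no time and is no camera call.
- manip.close_job(): hands the job in, once; it reports no verdict.
The state is a dict: "t": time; "q": joint angles; "joint_vel": joint speeds; "joint_torque": joint torques, N m; "eef_pos": TCP position; "tcp_rot": TCP orientation; "wrist_force": force on the tool from outside, world axes, zero at the start; "torque": the same for the moment, N m; "finger_gap": finger opening in mm.
Only numpy, scipy, OpenCV 4.12 (cv2) and the standard library are available. Lean on these libraries where they do the work, as an engineer would, in place of code of your own. Each camera call takes 0.05 s, during which the arm holds its last target.

## Working session

There is one attempt and no reset: what is moved stays moved. The work goes in short steps, Python scripts to look and compute and a tool call to move; the robot and the scene stay as the last step left them, time stands still between calls to the robot, and variables do not carry over. Pictures are saved under pics/ and viewed, and the job is handed in when it is done.

Besides the shell and the picture viewer there is one more tool, called after "Emit:" as name(argument=value, ...), one argument or row to a line, values as JSON. step_arm: Moves the arm, as the interface text tells. Its arguments: {"type":"object","properties":{"targets":{"type":"string"}},"required":["targets"]}

```bash
mkdir -p pics
python3 - <<'E'
from station import manip, optics
import cv2
s=manip.read_state();print(s)
for n in("top","scene"):
    f=optics.grab_frame(n);cv2.imwrite(f"pics/{n}0.png",f[:,:,::-1]);print(n,optics.camera_info(n))
print(optics.camera_info("wrist"))
E
```

```text
{'t': 0.0, 'q': array([ 1.17482265e+00,  2.21215895e-01,  1.52761579e+00, -5.92317154e-06,
        1.39466854e+00, -1.26096521e-01]), 'joint_vel': array([-0.00058022, -0.00050893, -0.00098262,  0.00040437, -0.0012868 ,
        0.0015814 ]), 'joint_torque': array([-7.83972228e-04, -4.96882832e+01, -3.89408970e+01, -1.13458718e-04,
        1.05868230e-02, -1.98782993e-05]), 'eef_pos': array([166.40500715, 601.82225899, 230.20308453]), 'tcp_rot': array([ 4.80049069e-04,  7.95804902e-01,  6.05552350e-01, -8.24180895e-04]), 'wrist_force': array([-0.02116748,  0.06397683,  0.49524144]), 'torque': array([-0.01008419,  0.05541364, -0.03066746]), 'finger_gap': 85.17185022871577}
top {'fx': 385.27337367074216, 'fy': 385.27337367074216, 'cx': 279.75754043217177, 'cy': 208.87436676901893, 'dist_coeffs': array([-0.02667788,  0.        ,  0.        ,  0.        ,  0.        ]), 'eye': array([ 424.58822345,   14.65485479, 1051.7440147 ]), 'rotation': array([ 0.0577335 , -0.70087496,  0.7083857 , -0.06025644])}
scene {'fx': 462.9487107830973, 'fy': 462.9487107830973, 'cx': 280.5900466625658, 'cy': 211.44151062657838, 'dist_coeffs': array([0.05075492, 0.        , 0.        , 0.        , 0.        ]), 'eye': array([1551.59932384,  -82.91158135,  742.13618201]), 'rotation': array([-0.34754882,  0.66018561,  0.58911028, -0.31034475])}
{'fx': 296.76226011229306, 'fy': 296.76226011229306, 'cx': 278.5264682647943, 'cy': 211.0191445257767, 'dist_coeffs': array([0.00380625, 0.        , 0.        , 0.        , 0.        ]), 'mount': array([[ 9.99999327e-01,  1.16008003e-03, -2.56903736e-05,
        -1.32095154e+00],
       [-1.10571707e-03,  9.59385113e-01,  2.82097470e-01,
        -7.15949968e+01],
       [ 3.51902604e-04, -2.82097251e-01,  9.59385750e-01,
        -1.42845249e+02],
       [ 0.00000000e+00,  0.00000000e+00,  0.00000000e+00,
         1.00000000e+00]])}
```

View pics/top0.png

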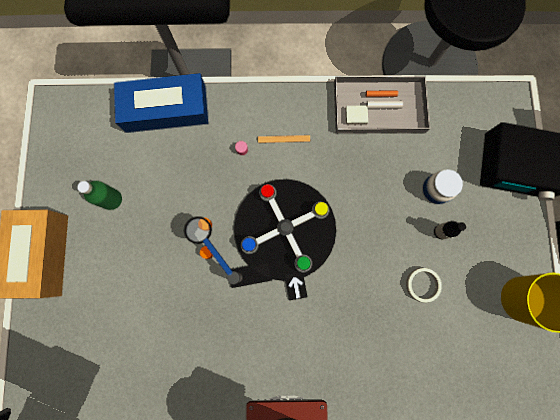

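View pics/scene0.png

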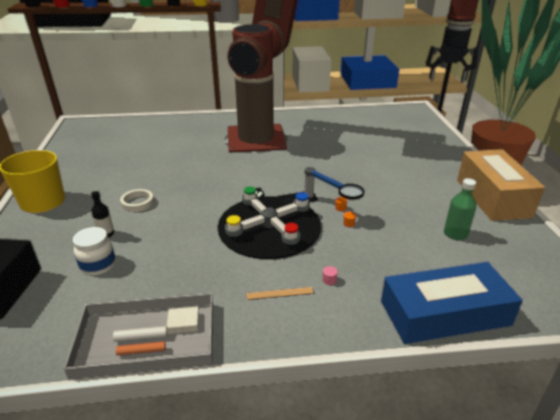

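The top view shows the carousel hub near (286,228), with red at (267,191), yellow (321,209), green (304,263) and blue (249,244). The pointer is near (295,287), the lens at (198,230) and the pivot near (235,277). I'll enlarge for measurement.

```bash
cat > h.py <<'E'
import numpy as np, cv2
from scipy.spatial.transform import Rotation as R
from station import manip, optics
def rot(q): q=np.asarray(q);return R.from_quat([q[1],q[2],q[3],q[0]]).as_matrix()
def cam(n,st=None):
    c=optics.camera_info(n);K=np.array([[c['fx'],0,c['cx']],[0,c['fy'],c['cy']],[0,0,1]])
    if 'eye' in c: return K,c['dist_coeffs'],rot(c['rotation']),np.array(c['eye'])
    Rt=rot(st['tcp_rot']);M=c['mount'];return K,c['dist_coeffs'],Rt@M[:3,:3],Rt@M[:3,3]+st['eef_pos']
def unproj(C,uv,z):
    K,d,Rm,e=C;p=cv2.undistortPoints(np.array([[uv]],float),K,d)[0,0];r=Rm@np.array([p[0],p[1],1]);return e+r*(z-e[2])/r[2]
def proj(C,P):
    K,d,Rm,e=C;Pc=(np.atleast_2d(P)-e)@Rm;return cv2.projectPoints(Pc,np.zeros(3),np.zeros(3),K,d)[0][:,0]
E
python3 - <<'E'
import cv2
f=cv2.imread('pics/top0.png')[170:310,170:345]
cv2.imwrite('pics/top0c.png',cv2.resize(f,None,fx=4.25,fy=4.25,interpolation=cv2.INTER_CUBIC))
from h import *
C=cam('top')
print(C[2])
for n,uv,z in [('hub',(286,228),54),('red',(267,191),64),('yel',(321,209),64),('grn',(304,263),64),('blu',(249,244),64),('lens',(198,230),89),('piv',(235,277),96)]:
    print(n,unproj(C,uv,z))
E
```

```text
[[-0.01088226 -0.98602196  0.16625964]
 [-0.99993722  0.0102869  -0.00444167]
 [ 0.00266929 -0.16629754 -0.98607201]]
hub [542.12767236  -5.54900441  54.        ]
red [638.97612785  43.11761689  64.        ]
yel [589.67912734 -97.07207341  64.        ]
grn [450.97697845 -49.89196676  64.        ]
blu [500.72869267  89.96553497  64.        ]
lens [535.22882533 216.32618238  89.        ]
piv [417.96827703 121.61358482  96.        ]
```

View pics/top0c.png

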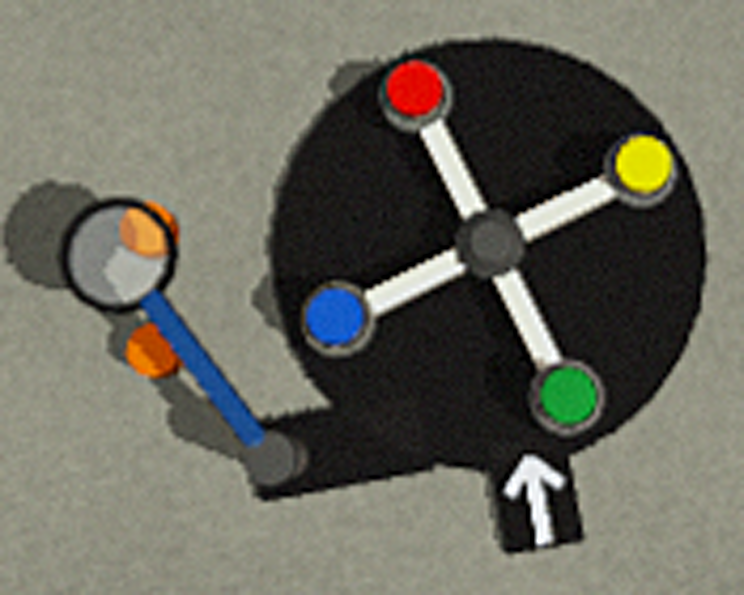

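```bash
cat > seg.py <<'E'
from h import *
HS={'red':[(0,5),(174,180)],'yellow':[(24,36)],'green':[(50,80)],'blue':[(105,120)]}
def blobs(f):
    h=cv2.cvtColor(f,cv2.COLOR_BGR2HSV);o={}
    for k,rs in HS.items():
        m=np.zeros(h.shape[:2],np.uint8)
        for a,b in rs: m|=cv2.inRange(h,(a,150,70),(b,255,255))
        n,l,s,c=cv2.connectedComponentsWithStats(m);o[k]=[(s[i,4],*c[i].round(2)) for i in range(1,n) if s[i,4]>25]
    return o
E
python3 - <<'E'
from seg import *
f=cv2.imread('pics/top0.png');b=blobs(f)
for k in b: print(k,b[k])
C=cam('top')
P={}
for k in b:
    c=min(b[k],key=lambda q:np.hypot(q[1]-286,q[2]-228)); 
    if k=='blue': c=[q for q in b[k] if abs(q[1]-249)<6 and abs(q[2]-244)<6][0]
    P[k]=unproj(C,c[1:],64)[:2]; print(k,P[k])
A=np.array(list(P.values()));hub=A.mean(0);print('hub',hub,'r',np.hypot(*(A-hub).T))
ang={k:np.degrees(np.arctan2(*(P[k]-hub)[::-1])) for k in P};print(ang)
tip=unproj(C,(170+531/4.25,170+455/4.25),10);tail=unproj(C,(170+542/4.25,170+543/4.25),10)
print(tip,tail)
for q in(tip,tail):print('ptr ang',np.degrees(np.arctan2(*(q[:2]-hub)[::-1])),np.hypot(*(q[:2]-hub)))
print('piv',unproj(C,(170+272/4.25,170+456/4.25),96),'lens',unproj(C,(170+119/4.25,170+255/4.25),89))
E
```

```text
red [(np.int32(136), np.float64(267.01), np.float64(190.35)), (np.int32(862), np.float64(292.27), np.float64(410.19))]
yellow [(np.int32(139), np.float64(321.01), np.float64(208.1)), (np.int32(215), np.float64(539.27), np.float64(300.51))]
green [(np.int32(191), np.float64(97.47), np.float64(192.8)), (np.int32(135), np.float64(303.21), np.float64(262.7))]
blue [(np.int32(2714), np.float64(158.68), np.float64(98.26)), (np.int32(228), np.float64(217.27), np.float64(256.26)), (np.int32(138), np.float64(248.28), np.float64(244.11))]
red [640.71753498  43.08218585]
yellow [592.05337096 -97.16628129]
green [451.75576623 -47.8989039 ]
blue [500.46616128  91.8089781 ]
hub [546.24820836  -2.54350531] r [104.9102348  105.12650786 104.81380539 104.87319467]
{'red': np.float64(25.7790704193295), 'yellow': np.float64(-64.16922128483588), 'green': np.float64(-154.3594739925859), 'blue': np.float64(115.88375372345617)}
[415.53336124 -28.4971538   10.        ] [361.45989507 -34.42168648  10.        ]
ptr ang -168.76988237866047 133.26651164675096
ptr ang -170.21213477809712 187.5178369219984
piv [417.28292529 124.0539776   96.        ] lens [535.22882533 216.32618238  89.        ]
```

```bash
cat >> h.py <<'E'
def yaw(st): x=rot(st['tcp_rot'])[:,0];return np.degrees(np.arctan2(x[1],x[0]))
def row(p,R0,y0,P,Y):
    """p,R0 commanded start; P world target, Y target yaw deg -> shift cm, turn deg (assumes tool down)"""
    d=R0.T@(np.array(P,float)-p)/10; return [round(v,2) for v in d]+[0,0,round(-((Y-y0+180)%360-180),1)]
def down(Y):
    a=np.radians(Y);x=np.array([np.cos(a),np.sin(a),0]);z=np.array([0,0,-1.]);return np.stack([x,np.cross(z,x),z],1)
E
python3 - <<'E'
from h import *
s=manip.read_state();print(yaw(s))
y0=74.54;print(row(np.array([166.585,602.383,231.3]),down(y0),y0,(549,-54,230),-87))
E
```

```text
74.5442248321258
[np.float64(-53.07), np.float64(54.35), np.float64(0.13), 0, 0, 161.5]
```

Emit:
step_arm(
  targets="-53 54.3 0 0 0 161 1;-53 54.3 0 0 0 161 1;-53 54.3 0 0 0 161 1;-53 54.3 0 0 0 161 1;-53 54.3 0 0 0 161 1;-53 54.3 0 0 0 161 1;-53 54.3 0 0 0 161 1;-53 54.3 0 0 0 161 1;-53 54.3 0 0 0 161 1;-53 54.3 0 0 0 161 1;-53 54.3 0 0 0 161 1;-53 54.3 0 0 0 161 1;-53 54.3 0 0 0 161 1;-53 54.3 0 0 0 161 1;-53 54.3 0 0 0 161 1;-53 54.3 0 0 0 161 1;-53 54.3 0 0 0 161 1;-53 54.3 0 0 0 161 1;-53 54.3 0 0 0 161 1;-53 54.3 0 0 0 161 1",
)

```text
t: 2.6
eef_pos: [548.7, -53.1, 231.3]
tcp_rot: [-0.0, 0.729, -0.685, 0.0]
wrist_force: [0.8, 0.3, -0.4]
finger_gap: -0.2
```

Run:
```python
from h import *
s=manip.read_state();f=optics.grab_frame('wrist');cv2.imwrite('pics/w1.png',f[:,:,::-1]);np.save('w1.npy',s,allow_pickle=True)
print(s['t'],s['eef_pos'],yaw(s),s['q'],s['finger_gap'])
```

```text
2.6 [548.66944945 -53.13672538 231.32671504] -86.42408476004047 [-2.39619667e-01  4.44340301e-02  1.72047881e+00 -3.22151731e-06
  1.37663279e+00  1.26876579e+00] -0.160695926093051
```

View pics/w1.png

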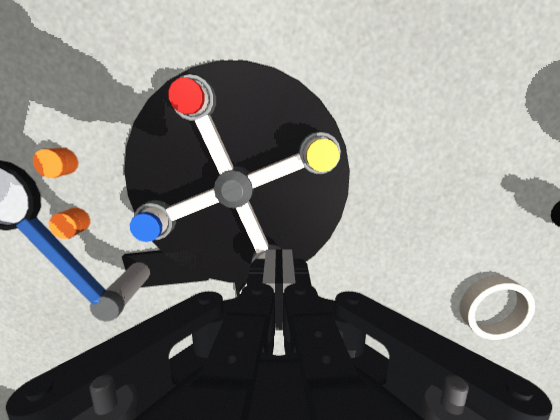

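The wrist view shows hub (233,189), red lid (187,96), yellow (323,155), blue (146,227) and pivot top (107,304). The fingers hide green and the pointer.

Run:
```python
from seg import *
s=np.load('w1.npy',allow_pickle=True).item();C=cam('wrist',s);f=cv2.imread('pics/w1.png');b=blobs(f);P={}
for k in b:print(k,b[k])
for k,g in(('red',(187,96)),('yellow',(323,155)),('blue',(146,227))):
    c=min(b[k],key=lambda q:np.hypot(q[1]-g[0],q[2]-g[1]));P[k]=unproj(C,c[1:],64)[:2];print(k,P[k])
print('hub',unproj(C,(233,189),54),(P['yellow']+P['blue'])/2,'piv',unproj(C,(107,304),96))
h=(P['yellow']+P['blue'])/2
for k in P:print(k,np.degrees(np.arctan2(*(P[k]-h)[::-1])),np.hypot(*(P[k]-h)))
```

```text
red [(np.int32(1037), np.float64(185.54), np.float64(95.47))]
yellow []
green []
blue [(np.int32(732), np.float64(145.58), np.float64(226.48)), (np.int32(1994), np.float64(61.03), np.float64(258.44))]
red [640.57640709  42.22908951]Traceback (most recent call last):
  File "<stdin>", line 5, in <module>
ValueError: min() iterable argument is empty
```

Run:
```python
from seg import *
s=np.load('w1.npy',allow_pickle=True).item();C=cam('wrist',s)
P={k:unproj(C,u,64)[:2] for k,u in dict(red=(186,96),yellow=(323,154.5),blue=(145.6,226.5)).items()};h=(P['yellow']+P['blue'])/2
print('hub',unproj(C,(233,189),54),h,'piv',unproj(C,(107,304),96))
for k in P:print(k,P[k],np.degrees(np.arctan2(*(P[k]-h)[::-1])),np.hypot(*(P[k]-h)))
# plan: start position
hub=np.array([546,-3]);y0=yaw(s)
for r in(50,52):
  for th in(-95,-92):
    a=np.radians(th);print(r,th,row(s['eef_pos'],down(y0),y0,[*(hub+r*np.array([np.cos(a),np.sin(a)])),28],th))
```

```text
hub [548.02590631  -4.44755625  54.        ] [547.15170872  -4.05728869] piv [422.71283238 122.06373337  96.        ]
red [640.11975971  41.79339524] 26.251940683052904 103.65974976592055
yellow [592.49772    -97.79080529] -64.18342431977436 104.12604319940073
blue [501.80569745  89.6762279 ] 115.81657568022558 104.12604319940067
50 -95 [np.float64(-0.08), np.float64(0.7), np.float64(20.33), 0, 0, np.float64(8.6)]
50 -92 [np.float64(-0.04), np.float64(0.44), np.float64(20.33), 0, 0, np.float64(5.6)]
52 -95 [np.float64(0.12), np.float64(0.73), np.float64(20.33), 0, 0, np.float64(8.6)]
52 -92 [np.float64(0.15), np.float64(0.46), np.float64(20.33), 0, 0, np.float64(5.6)]
```

Run:
```python
from h import *
s=manip.read_state();y0=yaw(s);hub=np.array([546.5,-3]);r=52
def P(th):a=np.radians(th);return [*(hub+r*np.array([np.cos(a),np.sin(a)])),28]
print(row(s['eef_pos'],down(y0),y0,P(-105),-105))
p=np.array(P(-105))
for i in range(18): th=-97+9.5*i;th=min(th,64);print(round(th,1),*[f"{v:.2f}" for v in row(p,down(-105),-105,P(th),th)])
```

```text
[np.float64(-0.09), np.float64(1.56), np.float64(20.33), 0, 0, np.float64(18.6)]
-97.0 -0.05 -0.72 0.00 0.00 0.00 -8.00
-87.5 -0.24 -1.56 0.00 0.00 0.00 -17.50
-78.0 -0.57 -2.36 0.00 0.00 0.00 -27.00
-68.5 -1.02 -3.09 0.00 0.00 0.00 -36.50
-59.0 -1.59 -3.74 0.00 0.00 0.00 -46.00
-49.5 -2.25 -4.29 0.00 0.00 0.00 -55.50
-40.0 -3.00 -4.71 0.00 0.00 0.00 -65.00
-30.5 -3.81 -5.01 0.00 0.00 0.00 -74.50
-21.0 -4.66 -5.17 0.00 0.00 0.00 -84.00
-11.5 -5.52 -5.19 0.00 0.00 0.00 -93.50
-2.0 -6.37 -5.07 0.00 0.00 0.00 -103.00
7.5 -7.19 -4.80 0.00 0.00 0.00 -112.50
17.0 -7.96 -4.41 0.00 0.00 0.00 -122.00
26.5 -8.65 -3.89 0.00 0.00 0.00 -131.50
36.0 -9.24 -3.27 0.00 0.00 0.00 -141.00
45.5 -9.73 -2.56 0.00 0.00 0.00 -150.50
55.0 -10.09 -1.78 0.00 0.00 0.00 -160.00
64 -10.30 -0.99 0.00 0.00 0.00 -169.00
```

Emit:
step_arm(
  targets="0 1.5 10 0 0 10 1;0 1.5 14 0 0 18.6 1;0 1.5 17 0 0 18.6 1;0 1.5 17 0 0 18.6 1",
)

```text
t: 3.15
eef_pos: [529.9, -53.2, 57.4]
tcp_rot: [-0.003, -0.608, 0.794, 0.004]
wrist_force: [-1.1, 0.1, 0.0]
finger_gap: 0.0
```

Run:
```python
from h import *
f=optics.grab_frame('wrist');cv2.imwrite('pics/w2.png',f[:,:,::-1])
f=optics.grab_frame('scene');cv2.imwrite('pics/s2.png',cv2.resize(f[150:290,180:380,::-1],None,fx=4,fy=4,interpolation=cv2.INTER_CUBIC))
s=manip.read_state();print(s['t'],s['eef_pos'],yaw(s))
```

```text
3.25 [534.58045096 -54.26163408  62.55779624] -105.0407029300749
```

View pics/w2.png

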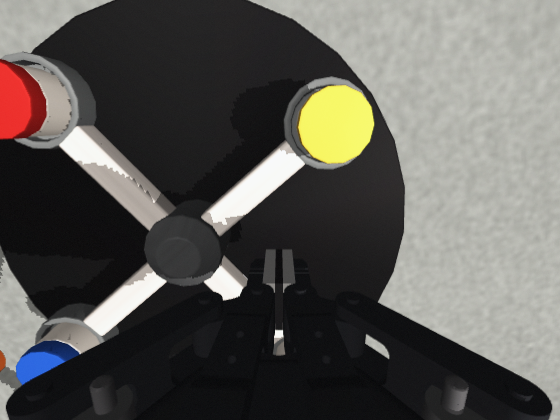

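View pics/s2.png

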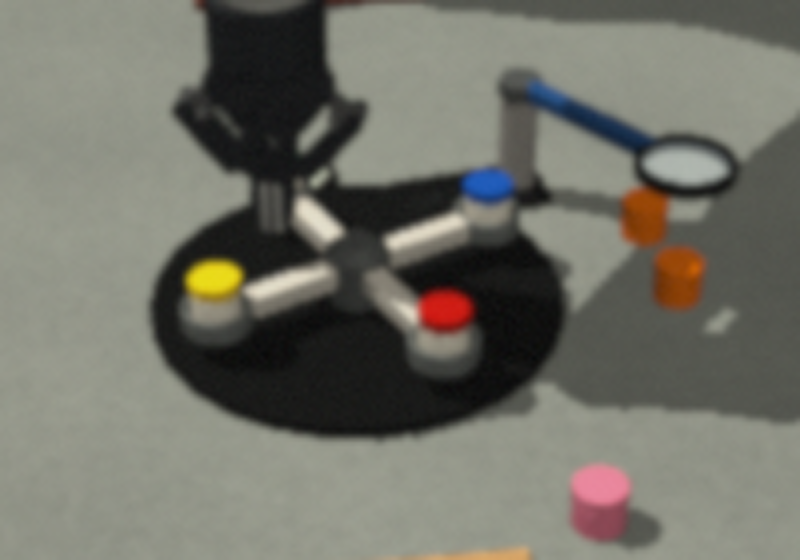

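```bash
cat > sw.py <<'E'
from h import *
hub=np.array([546.5,-3]);r=48
def P(th,z=30):a=np.radians(th);return [*(hub+r*np.array([np.cos(a),np.sin(a)])),z]
def gen(p,y0,ths):
    print(';'.join(' '.join(f"{v:g}" for v in row(np.array(p),down(y0),y0,P(t),t)).replace('np.float64','')+' 1' for t in ths))
E
python3 - <<'E'
from sw import *
gen((533.9,-54.1,61.5),-105,[-105]*3+[-105+6*i for i in range(1,15)]+[-21]*2)
E
```

```text
-0.46 0.11 3.15 0 0 0 1;-0.46 0.11 3.15 0 0 0 1;-0.46 0.11 3.15 0 0 0 1;-0.49 -0.4 3.15 0 0 -6 1;-0.57 -0.89 3.15 0 0 -12 1;-0.7 -1.38 3.15 0 0 -18 1;-0.88 -1.85 3.15 0 0 -24 1;-1.11 -2.29 3.15 0 0 -30 1;-1.38 -2.72 3.15 0 0 -36 1;-1.69 -3.11 3.15 0 0 -42 1;-2.05 -3.46 3.15 0 0 -48 1;-2.44 -3.78 3.15 0 0 -54 1;-2.86 -4.05 3.15 0 0 -60 1;-3.31 -4.28 3.15 0 0 -66 1;-3.78 -4.46 3.15 0 0 -72 1;-4.26 -4.59 3.15 0 0 -78 1;-4.76 -4.67 3.15 0 0 -84 1;-4.76 -4.67 3.15 0 0 -84 1;-4.76 -4.67 3.15 0 0 -84 1
```

Emit:
step_arm(
  targets="-0.5 0.1 1.5 0 0 0 1;-0.5 0.1 3.2 0 0 0 1;-0.5 0.1 3.2 0 0 0 1;-0.5 -0.4 3.2 0 0 -6 1;-0.6 -0.9 3.2 0 0 -12 1;-0.7 -1.4 3.2 0 0 -18 1;-0.9 -1.85 3.2 0 0 -24 1;-1.1 -2.3 3.2 0 0 -30 1;-1.4 -2.7 3.2 0 0 -36 1;-1.7 -3.1 3.2 0 0 -42 1;-2.05 -3.45 3.2 0 0 -48 1;-2.45 -3.8 3.2 0 0 -54 1;-2.85 -4.05 3.2 0 0 -60 1;-3.3 -4.3 3.2 0 0 -66 1;-3.8 -4.45 3.2 0 0 -72 1;-4.25 -4.6 3.2 0 0 -78 1;-4.75 -4.65 3.2 0 0 -84 1;-4.75 -4.65 3.2 0 0 -84 1",
)

```text
t: 5.5
eef_pos: [591.2, -20.2, 29.6]
tcp_rot: [-0.0, 0.983, -0.183, 0.0]
wrist_force: [-0.1, 0.5, -0.6]
finger_gap: -0.1
```

Run:
```python
from sw import *
f=optics.grab_frame('top');cv2.imwrite('pics/t3.png',cv2.resize(f[170:310,170:345,::-1],None,fx=4,fy=4,interpolation=cv2.INTER_CUBIC))
f=optics.grab_frame('wrist');cv2.imwrite('pics/w3.png',f[:,:,::-1])
s=manip.read_state();print(s['t'],s['eef_pos'],yaw(s),s['wrist_force'],P(-21))
```

```text
5.6 [590.86400726 -20.26893566  29.3773895 ] -21.17077585716922 [-0.29035486 -0.10181011  0.12650209] [np.float64(591.3118604718657), np.float64(-20.201661578174413), 30]
```

View pics/t3.png

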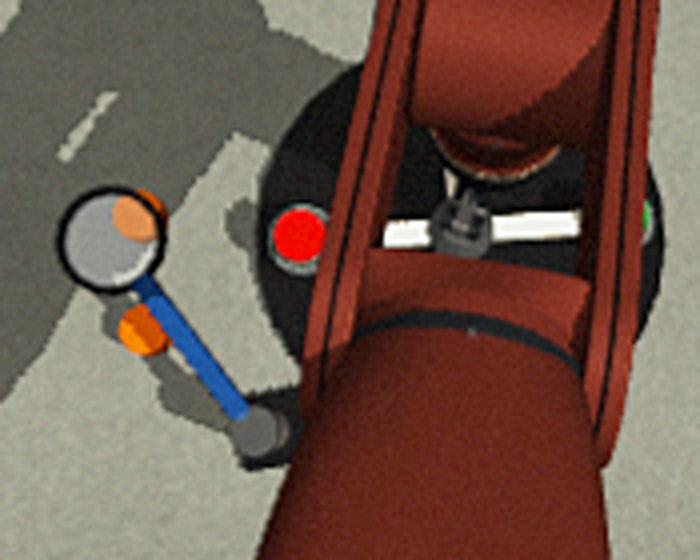

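View pics/w3.png

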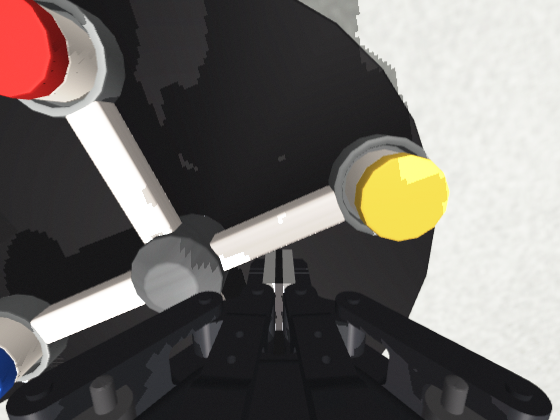

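The fingertip works: red has turned to the left side, at (245,229) in the top frame, and the finger sits about 23° behind the yellow spoke. I'll continue the sweep.

Run:
```python
from sw import *
C=cam('top');p=unproj(C,(245,229),64)[:2];print(p,np.degrees(np.arctan2(*(p-hub)[::-1])))
gen((591.1,-20.2,29.6),-21,[-21+6*i for i in range(1,15)]+[67,70,72,72])
```

```text
[539.4636945  100.35671291] 93.89456582057323
-0.01 -0.51 -0.04 0 0 -6 1;-0.09 -1.01 -0.04 0 0 -12 1;-0.22 -1.49 -0.04 0 0 -18 1;-0.4 -1.96 -0.04 0 0 -24 1;-0.62 -2.41 -0.04 0 0 -30 1;-0.9 -2.83 -0.04 0 0 -36 1;-1.21 -3.22 -0.04 0 0 -42 1;-1.57 -3.57 -0.04 0 0 -48 1;-1.96 -3.89 -0.04 0 0 -54 1;-2.38 -4.16 -0.04 0 0 -60 1;-2.83 -4.39 -0.04 0 0 -66 1;-3.3 -4.57 -0.04 0 0 -72 1;-3.78 -4.7 -0.04 0 0 -78 1;-4.28 -4.78 -0.04 0 0 -84 1;-4.61 -4.8 -0.04 0 0 -88 1;-4.86 -4.81 -0.04 0 0 -91 1;-5.03 -4.8 -0.04 0 0 -93 1;-5.03 -4.8 -0.04 0 0 -93 1
```

Emit:
step_arm(
  targets="0 -0.5 0 0 0 -6 1;-0.1 -1 0 0 0 -12 1;-0.2 -1.5 0 0 0 -18 1;-0.4 -1.95 0 0 0 -24 1;-0.6 -2.4 0 0 0 -30 1;-0.9 -2.85 0 0 0 -36 1;-1.2 -3.2 0 0 0 -42 1;-1.55 -3.55 0 0 0 -48 1;-1.95 -3.9 0 0 0 -54 1;-2.4 -4.15 0 0 0 -60 1;-2.85 -4.4 0 0 0 -66 1;-3.3 -4.55 0 0 0 -72 1;-3.8 -4.7 0 0 0 -78 1;-4.3 -4.8 0 0 0 -83 1;-4.6 -4.8 0 0 0 -87 1;-4.85 -4.8 0 0 0 -90 1;-4.95 -4.8 0 0 0 -92 1;-4.95 -4.8 0 0 0 -92 1",
)

```text
t: 7.85
eef_pos: [562.3, 42.3, 29.6]
tcp_rot: [0.0, 0.815, 0.58, 0.0]
wrist_force: [0.8, 1.6, -0.2]
finger_gap: -0.1
```

Run:
```python
from sw import *
f=optics.grab_frame('top');cv2.imwrite('pics/t4.png',f[:,:,::-1]);cv2.imwrite('pics/t4c.png',cv2.resize(f[170:310,170:345,::-1],None,fx=4,fy=4,interpolation=cv2.INTER_CUBIC))
f=optics.grab_frame('wrist');cv2.imwrite('pics/w4.png',f[:,:,::-1])
f=optics.grab_frame('scene');cv2.imwrite('pics/s4.png',cv2.resize(f[150:290,180:380,::-1],None,fx=4,fy=4,interpolation=cv2.INTER_CUBIC));cv2.imwrite('pics/s4f.png',f[:,:,::-1])
s=manip.read_state();print(s['t'],s['eef_pos'],yaw(s),s['wrist_force'],P(71));np.save('w4.npy',s,allow_pickle=True)
```

```text
8.0 [562.27288524  42.23215906  29.48490609] 70.88763509644215 [2.18687453 0.72125729 0.55573609] [np.float64(562.1272714139435), np.float64(42.38489162876721), 30]
```

View pics/t4c.png

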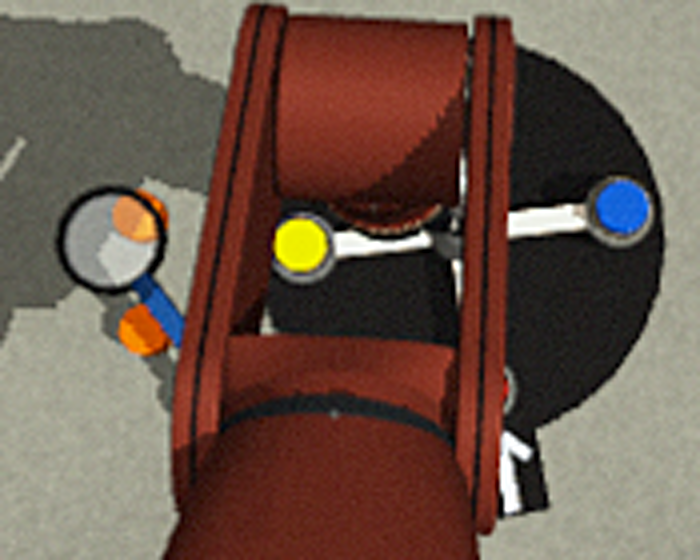

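View pics/w4.png

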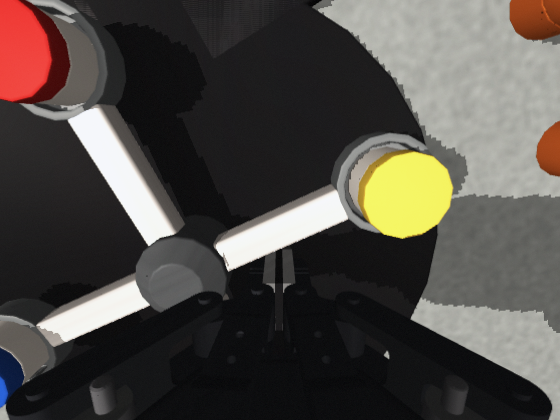

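View pics/s4.png

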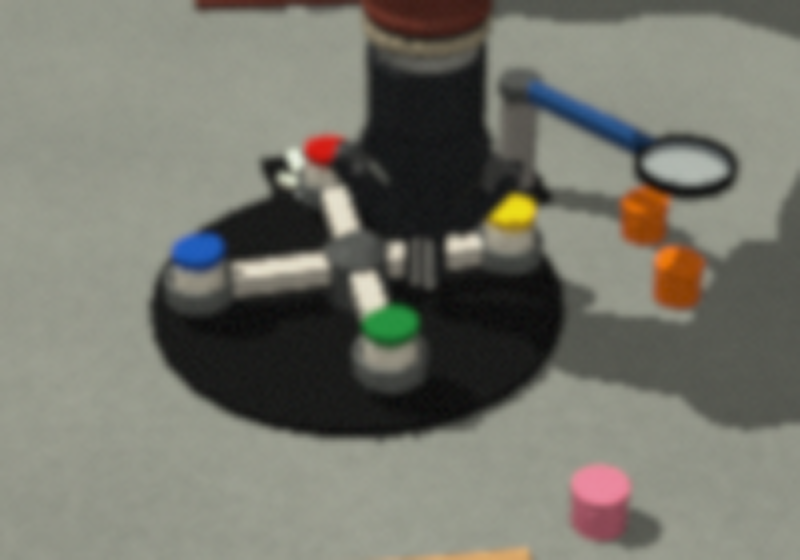

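Yellow is now on the left spoke at (245,231), blue at about (325,222), and red sits just inside the pointer but is hidden by the forearm.

Run:
```python
from seg import *
f=cv2.imread('pics/t4.png');b=blobs(f);C=cam('top')
y=unproj(C,[q for q in b['yellow'] if abs(q[1]-245)<5][0][1:],64)[:2];bl=unproj(C,[q for q in b['blue'] if abs(q[1]-325)<5][0][1:],64)[:2]
print(y,bl,(y+bl)/2);d=y-bl;print(np.hypot(*d),np.degrees(np.arctan2(*d[::-1]))+90)
```

```text
[534.83494094 100.98277128] [ 557.04058355 -106.55286798] [545.93776224  -2.78504835]
208.7202245252263 186.1072281354446
```

Run:
```python
from sw import *
gen((562.3,42.3,29.6),71,[73,74.5,75.7,73,65,50])
```

```text
-0 -0.19 -0.04 0 0 -2 1;-0.01 -0.31 -0.04 0 0 -3.5 1;-0.01 -0.41 -0.04 0 0 -4.7 1;-0 -0.19 -0.04 0 0 -2 1;-0.02 0.48 -0.04 0 0 6 1;-0.32 1.7 -0.04 0 0 21 1
```

Emit:
step_arm(
  targets="0 -0.15 0 0 0 -1.5 1;0 -0.3 0 0 0 -3 1;0 -0.4 0 0 0 -4.7 1;0 -0.4 0 0 0 -4.7 1;0 -0.4 0 0 0 -4.7 1;0 -0.2 0 0 0 -4.7 1;0 0.4 0 0 0 -4.7 1;0 1.5 0 0 0 -4.7 1;0 1.5 0 0 0 -4.7 1;0 1.5 -5 0 0 -4.7 1;0 1.5 -10 0 0 -4.7 1;0 1.5 -16 0 0 -4.7 1;0 1.5 -16 0 0 -4.7 1",
)

```text
t: 9.62
eef_pos: [580.1, 37.1, 196.0]
tcp_rot: [0.004, 0.79, 0.613, 0.004]
wrist_force: [-0.2, 0.5, -0.6]
finger_gap: -0.0
```

Run:
```python
from h import *
s=manip.read_state();print(s['t'],s['eef_pos'],yaw(s));y0=yaw(s)
for z in(190,):print(row(s['eef_pos'],down(y0),y0,(456,204,z),65))
```

```text
9.625 [580.08230486  37.124511   196.02692732] 75.64388246411924
[np.float64(13.09), np.float64(-16.16), np.float64(0.6), 0, 0, np.float64(10.6)]
```

Emit:
step_arm(
  targets="13 -16 0.6 0 0 10.6 1;13 -16 0.6 0 0 10.6 1;13 -16 0.6 0 0 10.6 1;13 -16 0.6 0 0 10.6 1;13 -16 0.6 0 0 10.6 1;13 -16 0.6 0 0 10.6 1",
)

```text
t: 10.38
eef_pos: [454.2, 202.1, 183.1]
tcp_rot: [0.0, 0.843, 0.537, -0.0]
wrist_force: [0.1, -1.0, 0.3]
finger_gap: 0.0
```

Run:
```python
from h import *
f=optics.grab_frame('top');cv2.imwrite('pics/t5.png',f[:,:,::-1]);cv2.imwrite('pics/t5c.png',cv2.resize(f[170:310,170:345,::-1],None,fx=4.25,fy=4.25,interpolation=cv2.INTER_CUBIC))
s=manip.read_state()
f=optics.grab_frame('wrist');cv2.imwrite('pics/w5.png',f[:,:,::-1]);np.save('w5.npy',s,allow_pickle=True)
print(s['t'],s['eef_pos'],yaw(s))
```

```text
10.425 [454.3290195  201.90795046 183.17149752] 64.96070155904204
```

View pics/t5c.png

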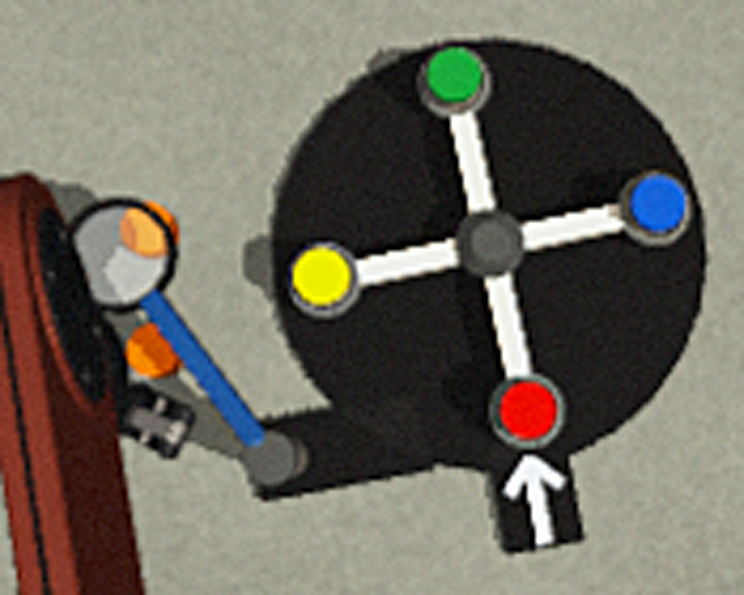

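View pics/w5.png

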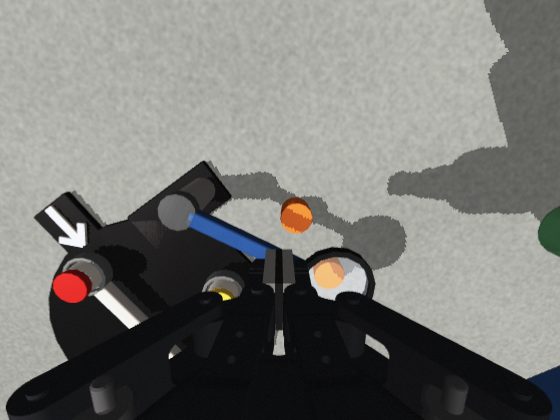

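Red now stands in line with the pointer in the top crop: red (527,410), arrow tip (531,457), tail (542,543). I'll quantify that from both views.

```bash
python3 - <<'E'
from seg import *
f=cv2.imread('pics/t5.png');b=blobs(f);C=cam('top')
near={'red':(294,266),'yellow':(246,235),'green':(277,188),'blue':(324,218)};A={}
for k,g in near.items():
    c=min(b[k],key=lambda q:np.hypot(q[1]-g[0],q[2]-g[1]));A[k]=unproj(C,c[1:],64)[:2];print(k,c,A[k])
hub=np.mean(list(A.values()),0);an=lambda p:np.degrees(np.arctan2(*(p-hub)[::-1]))%360
print('hub',hub,{k:an(A[k]) for k in A})
hsv=cv2.cvtColor(f,cv2.COLOR_BGR2HSV);m=cv2.inRange(hsv,(0,0,185),(180,60,255));m[:274]=0;m[302:]=0;m[:,:286]=0;m[:,310:]=0
v,u=np.nonzero(m);print(len(u),u.mean(),v.mean());W=np.array([unproj(C,(a,c),11)[:2] for a,c in zip(u,v)]);cc=W.mean(0);w,V=np.linalg.eigh(np.cov(W.T));d=V[:,1]
print('arrow centroid',cc,an(cc),'axis',np.degrees(np.arctan2(d[1],d[0]))%180)
s=np.load('w5.npy',allow_pickle=True).item();Cw=cam('wrist',s)
print('wrist: red',unproj(Cw,(72,287),64),'tip',unproj(Cw,(85,248),10),'tail',unproj(Cw,(50,210),10),'piv',unproj(Cw,(177,212),96),'yel')
E
python3 - <<'E'
import cv2
cv2.imwrite('pics/w5c.png',cv2.resize(cv2.imread('pics/w5.png')[150:350,20:280],None,fx=3,fy=3,interpolation=cv2.INTER_CUBIC))
E
```

```text
red (np.int32(142), np.float64(293.87), np.float64(266.0)) [443.7139591  -24.01423317]
yellow (np.int32(144), np.float64(245.18), np.float64(234.51)) [525.2125465   99.83917005]
green (np.int32(127), np.float64(276.3), np.float64(187.17)) [649.00096644  18.65268395]
blue (np.int32(132), np.float64(324.21), np.float64(217.52)) [ 567.20395371 -104.75828948]
hub [546.28285644  -2.57016716] {'red': np.float64(191.80872798169298), 'yellow': np.float64(101.62613819796034), 'green': np.float64(11.673764402266784), 'blue': np.float64(281.57034566305856)}
114 295.4122807017544 285.640350877193
arrow centroid [393.10150259 -29.32158219] 189.9061666152114 axis 4.7707683546628346
wrist: red [443.68562068 -21.03022303  64.        ] tip [419.56382103 -29.15156897  10.        ] tail [365.50278363 -37.36003762  10.        ] piv [416.52284966 127.50208517  96.        ] yel
```

View pics/w5c.png

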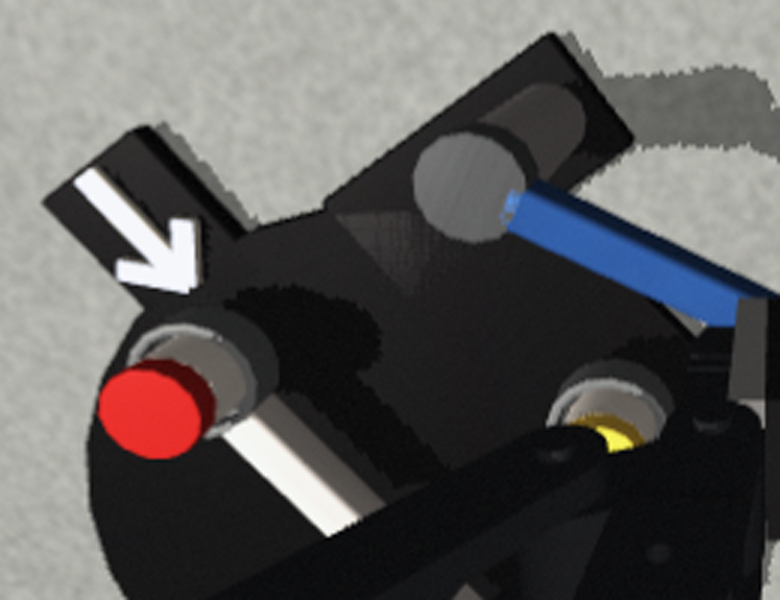

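```bash
cat > lw.py <<'E'
from h import *
piv=np.array([418,124.5])
def Q(th,z=79,r=90):a=np.radians(th);return [*(piv+r*np.array([np.cos(a),np.sin(a)])),z]
def gen(p,y0,ths):
    print(';'.join(' '.join(f"{v:g}" for v in row(np.array(p),down(y0),y0,Q(t),t))+' 1' for t in ths))
E
python3 - <<'E'
from lw import *
gen((454.3,202,183.4),65,[65]*3+[65-6*i for i in range(1,15)])
print()
gen(Q(-19),-19,[-19-6*i for i in range(1,7)]+[-58,-60,-60])
E
```

```text
0.44 -0.01 10.44 0 0 0 1;0.44 -0.01 10.44 0 0 0 1;0.44 -0.01 10.44 0 0 0 1;0.39 0.93 10.44 0 0 6 1;0.25 1.86 10.44 0 0 12 1;0 2.77 10.44 0 0 18 1;-0.34 3.65 10.44 0 0 24 1;-0.76 4.49 10.44 0 0 30 1;-1.28 5.28 10.44 0 0 36 1;-1.87 6.01 10.44 0 0 42 1;-2.54 6.67 10.44 0 0 48 1;-3.27 7.27 10.44 0 0 54 1;-4.06 7.78 10.44 0 0 60 1;-4.9 8.21 10.44 0 0 66 1;-5.78 8.54 10.44 0 0 72 1;-6.69 8.79 10.44 0 0 78 1;-7.62 8.94 10.44 0 0 84 1

-0.05 0.94 0 0 0 6 1;-0.2 1.87 0 0 0 12 1;-0.44 2.78 0 0 0 18 1;-0.78 3.66 0 0 0 24 1;-1.21 4.5 0 0 0 30 1;-1.72 5.29 0 0 0 36 1;-2.01 5.66 0 0 0 39 1;-2.21 5.9 0 0 0 41 1;-2.21 5.9 0 0 0 41 1
```

Emit:
step_arm(
  targets="0.4 0 4 0 0 0 1;0.4 0 8 0 0 0 1;0.4 0 10 0 0 0 1;0.4 0 10.4 0 0 0 1;0.4 0.9 10.4 0 0 6 1;0.25 1.85 10.4 0 0 12 1;0 2.75 10.4 0 0 18 1;-0.35 3.65 10.4 0 0 24 1;-0.75 4.5 10.4 0 0 30 1;-1.3 5.3 10.4 0 0 36 1;-1.85 6 10.4 0 0 42 1;-2.55 6.65 10.4 0 0 48 1;-3.25 7.25 10.4 0 0 54 1;-4.05 7.8 10.4 0 0 60 1;-4.9 8.2 10.4 0 0 66 1;-5.8 8.55 10.4 0 0 72 1;-6.7 8.8 10.4 0 0 78 1;-7.6 8.95 10.4 0 0 84 1",
)

```text
t: 12.72
eef_pos: [503.8, 95.6, 80.7]
tcp_rot: [-0.0, 0.986, -0.167, 0.001]
wrist_force: [0.1, 1.1, 0.3]
finger_gap: 0.1
```

Run:
```python
from lw import *
s=manip.read_state();print(s['t'],s['eef_pos'],yaw(s),Q(-19))
f=optics.grab_frame('top');cv2.imwrite('pics/t6.png',f[:,:,::-1]);cv2.imwrite('pics/t6c.png',cv2.resize(f[170:310,170:345,::-1],None,fx=4.25,fy=4.25,interpolation=cv2.INTER_CUBIC))
f=optics.grab_frame('scene');cv2.imwrite('pics/s6.png',cv2.resize(f[130:290,180:380,::-1],None,fx=3.7,fy=3.7,interpolation=cv2.INTER_CUBIC))
```

```text
12.725 [503.78903041  95.60508067  80.69427013] -19.219481357744446 [np.float64(503.09667180393853), np.float64(95.1988660988559), 79]
```

View pics/t6c.png

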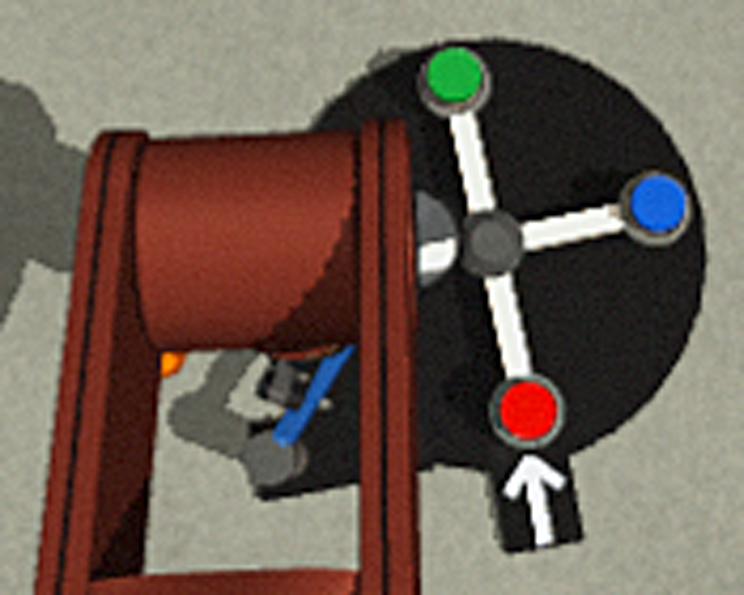

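View pics/s6.png

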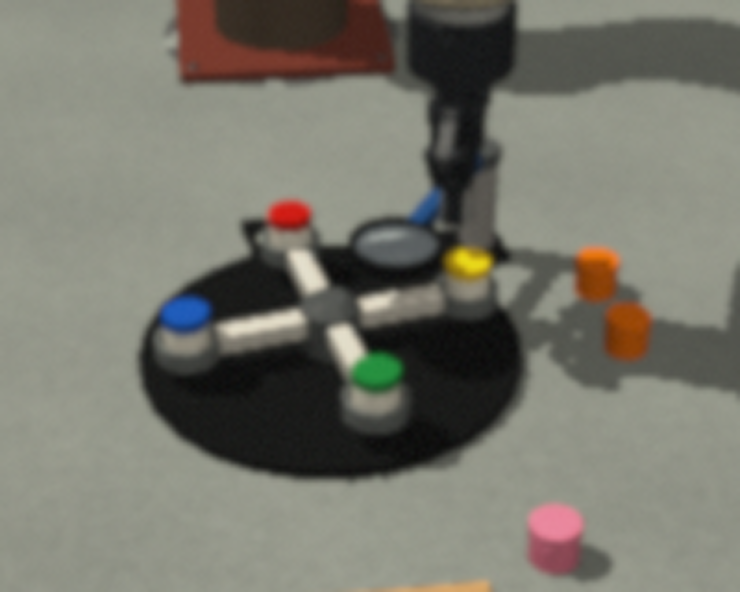

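The arm swings as planned, with the lens now at about crop (430,240) over the stand and the pots undisturbed. Continuing.

Emit:
step_arm(
  targets="-0.05 0.95 0 0 0 6 1;-0.2 1.85 0 0 0 12 1;-0.45 2.8 0 0 0 18 1;-0.8 3.65 0 0 0 24 1;-1.2 4.5 0 0 0 30 1;-1.7 5.3 0 0 0 36 1;-2 5.65 0 0 0 39 1;-2.2 5.9 0 0 0 41 1;-2.2 5.9 0 0 0 41 1",
)

```text
t: 13.95
eef_pos: [463.0, 47.5, 79.8]
tcp_rot: [-0.0, 0.866, -0.499, 0.0]
wrist_force: [0.5, -0.8, 0.7]
finger_gap: -0.0
```

Run:
```python
from lw import *
s=manip.read_state();print(s['t'],s['eef_pos'],yaw(s),Q(-60))
f=optics.grab_frame('top');cv2.imwrite('pics/t7.png',f[:,:,::-1]);cv2.imwrite('pics/t7c.png',cv2.resize(f[170:310,170:345,::-1],None,fx=4.25,fy=4.25,interpolation=cv2.INTER_CUBIC))
f=optics.grab_frame('scene');cv2.imwrite('pics/s7f.png',f[:,:,::-1]);cv2.imwrite('pics/s7.png',cv2.resize(f[130:290,180:380,::-1],None,fx=3.7,fy=3.7,interpolation=cv2.INTER_CUBIC))
```

```text
13.95 [463.0351783   47.51821358  79.8493494 ] -59.906826302773865 [np.float64(463.0), np.float64(46.55771365940052), 79]
```

View pics/t7c.png

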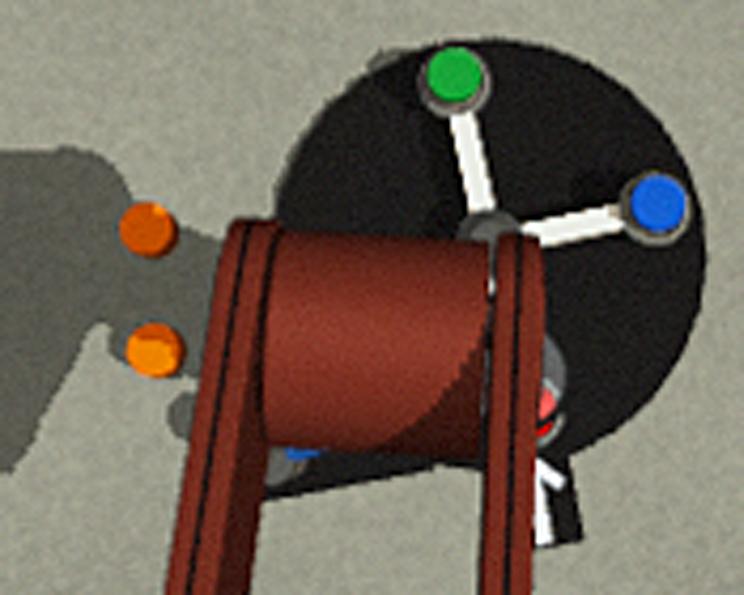

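View pics/s7.png

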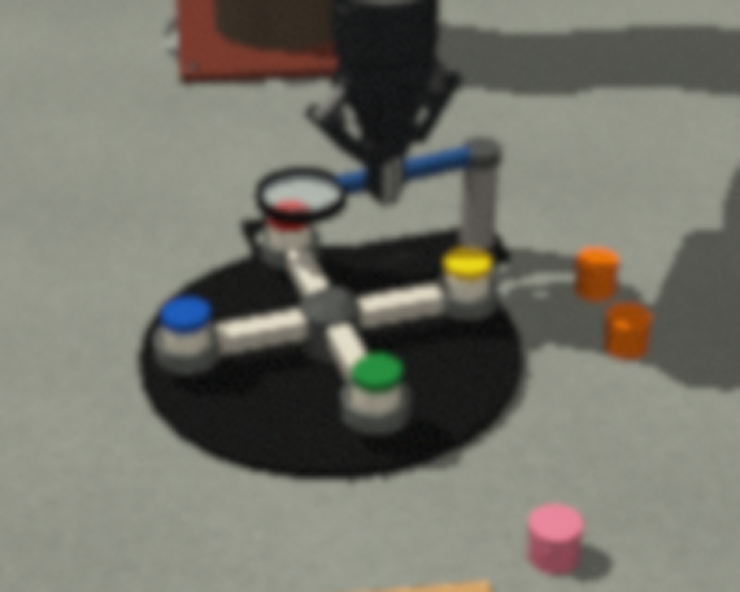

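Run:
```python
from lw import *
C=cam('scene');L=unproj(C,(180+301/3.7,130+196/3.7),89)[:2];print('lens',L,np.degrees(np.arctan2(*(L-piv)[::-1])),np.hypot(*(L-piv)))
pr=unproj(C,(180+290/3.7,130+214/3.7),64)[:2];print('red in scene',pr)
pv=unproj(C,(180+482/3.7,130+149/3.7),96)[:2];print('piv',pv)
print('ang rel', np.degrees(np.arctan2(*(L-pv)[::-1])), 'red ang',np.degrees(np.arctan2(*(pr-pv)[::-1])),np.degrees(np.arctan2(*(np.array([443.7,-23.5])-piv)[::-1])))
```

```text
lens [462.98824242 -12.01100099] -71.75996971379091 143.73306977281814
red in scene [446.70988215 -19.64983863]
piv [420.80417456 130.42074416]
ang rel -73.50226966724892 red ang -80.20592553416822 -80.14889768804078
```

Run:
```python
from lw import *
gen(Q(-60),-60,[-62,-64,-66,-67,-68,-66,-60,-50])
```

```text
-0.01 0.31 0 0 0 2 1;-0.02 0.63 0 0 0 4 1;-0.05 0.94 0 0 0 6 1;-0.07 1.1 0 0 0 7 1;-0.09 1.25 0 0 0 8 1;-0.05 0.94 0 0 0 6 1;0 0 0 0 0 0 1;-0.14 -1.56 0 0 0 -10 1
```

Emit:
step_arm(
  targets="0 0.3 0 0 0 2 1;0 0.6 0 0 0 4 1;-0.05 0.9 0 0 0 6 1;-0.05 1.05 0 0 0 7 1;-0.1 1.2 0 0 0 7.5 1;-0.1 1.2 0 0 0 7.5 1;-0.1 1.2 0 0 0 7.5 1;-0.1 0.8 0 0 0 7.5 1;-0.1 -0.5 0 0 0 7.5 1;-0.1 -2 0 0 0 7.5 1;-0.1 -2 0 0 0 7.5 1;-0.1 -2 -6 0 0 7.5 1;-0.1 -3 -12 0 0 7.5 1;-0.1 -8 -12 0 0 7.5 1;-0.1 -14 -12 0 0 7.5 1;-0.1 -20 -12 0 0 7.5 1;-0.1 -20 -12 0 0 7.5 1;-0.1 -20 -12 0 0 7.5 1",
)

```text
t: 16.3
eef_pos: [634.4, 148.6, 198.2]
tcp_rot: [0.001, 0.832, -0.555, -0.001]
wrist_force: [0.5, 0.5, 0.5]
finger_gap: -0.4
```

Run:
```python
from lw import *
s=manip.read_state();print(s['t'],s['eef_pos'],yaw(s),Q(-60));np.save('w8.npy',s,allow_pickle=True)
f=optics.grab_frame('wrist');cv2.imwrite('pics/w8.png',f[:,:,::-1])
f=optics.grab_frame('top');cv2.imwrite('pics/t8.png',f[:,:,::-1]);cv2.imwrite('pics/t8c.png',cv2.resize(f[170:310,170:345,::-1],None,fx=4.25,fy=4.25,interpolation=cv2.INTER_CUBIC))
f=optics.grab_frame('scene');cv2.imwrite('pics/s8f.png',f[:,:,::-1]);cv2.imwrite('pics/s8.png',cv2.resize(f[130:290,180:380,::-1],None,fx=3.7,fy=3.7,interpolation=cv2.INTER_CUBIC))
```

```text
16.3 [634.39578078 148.61487627 198.19159541] -67.42677709552414 [np.float64(463.0), np.float64(46.55771365940052), 79]
```

View pics/t8c.png

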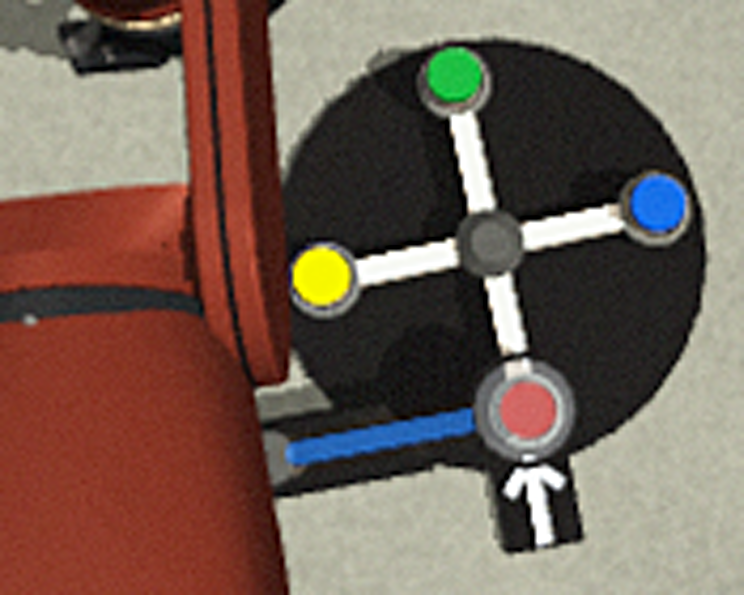

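View pics/s8.png

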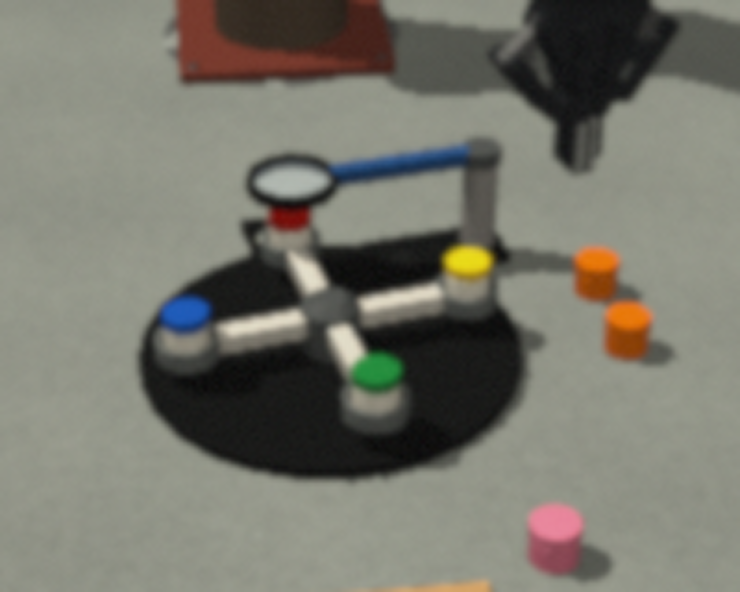

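View pics/w8.png

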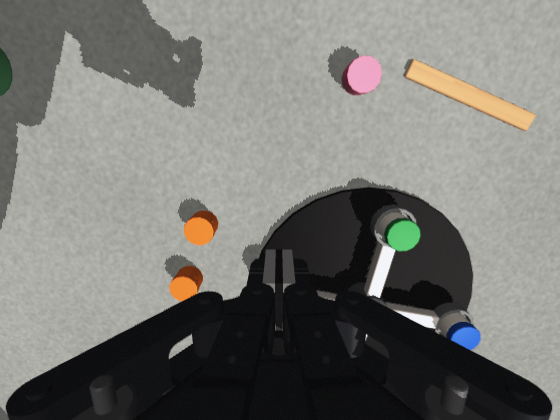

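In the top crop the ring centre is at about (525,410) and the red lid at about (528,410). In the scene crop the ring centre is at about (291.5,181). Next I'll convert these to positions and compare.

Run:
```python
from lw import *
import seg
T=cam('top');S=cam('scene')
L1=unproj(T,(170+525/4.25,170+410/4.25),89)[:2];L2=unproj(S,(180+291.5/3.7,130+181/3.7),89)[:2]
f=cv2.imread('pics/t8.png');h=cv2.cvtColor(f,cv2.COLOR_BGR2HSV);m=cv2.inRange(h,(0,90,80),(8,255,255))|cv2.inRange(h,(172,90,80),(180,255,255));m[:255]=0;m[278:]=0;m[:,:284]=0;m[:,305:]=0
v,u=np.nonzero(m);r=unproj(T,(u.mean(),v.mean()),64)[:2];print(len(u),'red',r,'lens top',L1,'lens scene',L2,'d',np.hypot(*(L1-r)),np.hypot(*(L2-r)))
for L in(L1,L2):print(np.degrees(np.arctan2(*(L-piv)[::-1])),np.hypot(*(L-piv)))
b=seg.blobs(f)
A=[unproj(T,min(b[k],key=lambda q:np.hypot(q[1]-g[0],q[2]-g[1]))[1:],64)[:2] for k,g in dict(yellow=(246,235),green=(277,188),blue=(324,218)).items()]
hub=(A[0]+A[2])/2;print('hub',hub,'green ang',np.degrees(np.arctan2(*(A[1]-hub)[::-1]))+180)
for ph in(190,191):print('mark',hub+105*np.array([np.cos(np.radians(ph)),np.sin(np.radians(ph))]))
c=cv2.resize(f[245:305,270:320],None,fx=10,fy=10,interpolation=cv2.INTER_CUBIC)
def dr(P,col):
    p=proj(T,P);q=((p-[270,245]+.5)*10).astype(int);cv2.polylines(c,[q.reshape(-1,1,2)],True,col,1)
a=np.linspace(0,6.28,40);
for ph in (-79.5,-80.2,-81): pass
Lc=piv+150*np.array([np.cos(np.radians(-79.8)),np.sin(np.radians(-79.8))]);print('Lc',Lc)
dr(np.c_[Lc[0]+34*np.cos(a),Lc[1]+34*np.sin(a),0*a+94],(0,255,0))
dr(np.c_[443.7+17*np.cos(a),-23.5+17*np.sin(a),0*a+64],(255,255,0))
cv2.imwrite('pics/t8o.png',c)
```

```text
135 red [443.56675274 -23.85285397] lens top [442.08636256 -22.17370747] lens scene [440.39092581 -17.35959791] d 2.2385459676382005 7.228295162479352
-80.67427634356949 148.63824987191055
-81.030509420229 143.61580372065475
hub [546.19447045  -2.52402808] green ang 191.6657453539719
mark [442.78965638 -20.75708674]
mark [443.12361618 -22.5589726 ]
Lc [444.56271105 -23.1293412 ]
```

View pics/t8o.png

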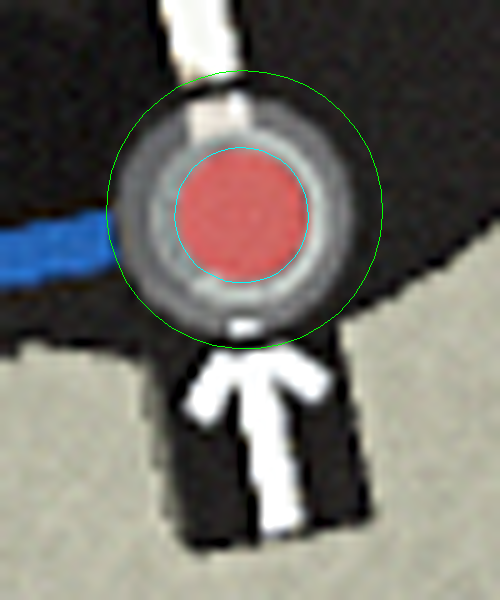

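The lens is within about 2 mm of red in the top view, and red is within about 3 mm of the mark. Everything is at rest and the hand is clear, so I'm handing in.

Run:
```python
from station import manip
s=manip.read_state();print(s['t'],abs(s['joint_vel']).max(),s['wrist_force']);print(manip.close_job())
```

```text
16.45 0.01048974555844172 [-0.72961931 -0.53001987 -0.21791851]
the job is handed in; nothing more can be done
None
```

I pushed the yellow pot's bare spoke about 166° anticlockwise until the red pot stood at the white pointer. Then I pushed the blue arm about 119° clockwise until the lens was over that pot. I handed in at 16.45 s of the 61 s allowed, with the hand raised and clear. No verdict came back.

- **Red pot at the pointer:** the top camera puts red at 191.7° about the hub. The pointer reads 190 to 191.8°, depending on the camera and which part of the arrow is used. That is at most about 3 mm from the mark, against the 12 mm limit.
- **Lens over red:** the top camera shows them about 2 mm apart.
- **Where the checks disagreed:** the scene camera gives 6 to 7 mm between lens and red. Its depth direction is poor and its other readings were off by several millimetres, so I trusted the top view. Both are inside 12 mm.
- **Everything else:** all four pots looked upright in their holders in the last pictures. The spatula and the orange and pink look-alikes looked unmoved. I did not re-measure the ink bottle, tub, soap bottle or tape roll at the end, but the arm's path stayed clear of them.

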